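Put four pantry things back on their own coasters

TASK

The polish tin, the egg cup, the match box and the wine cork all stand on one another's coasters. Swap them round, parking things on the empty black coaster as needed, until the polish tin is on the green coaster, the egg cup on the blue, the match box on the white and the wine cork on the yellow, each in the middle, standing as it stands now and let go. Do not tip anything over on the way, and leave the lemon where it is.

Things in the scene. Friction and masses are not known exactly. Their poses are not given: they have to be found in the camera images.
- polish_tin_centre (a point): round dark green patterned tin with a pale lid, 44 mm high, 64 mm across (67 mm at the lid, which is its top 8 mm and does not come off). The point is on its axis half-way up, z up. About 0.19 kg. Stands at first on a wrong coaster.
- egg_cup_centre (a point): silver egg cup on a foot, round, 60 mm high, the bowl up to 46 mm across near the rim. The point is on its axis half-way up (30 mm above its foot), z up. Grip it round the bowl, 10 to 20 mm above the point. About 0.06 kg. Stands at first on a wrong coaster.
- match_box_centre (a point): small red match box lying flat, 36 mm (its x) by 53 mm (its y) by 15 mm high (its z, up); the point is its centre. Grip it across its 36 mm width. It does not open. About 0.03 kg. Lies at first on a wrong coaster.
- wine_cork_centre (a point): tan wine cork standing on end, a round rod 23 mm across and 44 mm high; the point is its centre, z along the cork, up. About 0.02 kg. Stands at first on a wrong coaster.
- coaster_green: green round silicone coaster, 94 mm across, its raised middle pad 86 mm across and 6 mm above the worktop; fixed to the worktop. Origin: centre of its underside, z up. The polish tin belongs here.
- coaster_blue: blue round silicone coaster, 94 mm across, its raised middle pad 86 mm across and 6 mm above the worktop; fixed to the worktop. Origin: centre of its underside, z up. The egg cup belongs here.
- coaster_white: white round silicone coaster, 94 mm across, its raised middle pad 86 mm across and 6 mm above the worktop; fixed to the worktop. Origin: centre of its underside, z up. The match box belongs here.
- coaster_yellow: yellow round silicone coaster, 94 mm across, its raised middle pad 86 mm across and 6 mm above the worktop; fixed to the worktop. Origin: centre of its underside, z up. The wine cork belongs here.
- coaster_black: black round silicone coaster, 94 mm across, its raised middle pad 86 mm across and 6 mm above the worktop; fixed to the worktop. Origin: centre of its underside, z up. Empty at the start: the free spot for parking a thing on the way. The five coasters stand in a row from right to left in any order, at least 140 mm from centre to centre.
- lemon_centre (a point): yellow lemon lying on the worktop just behind the row of coasters, 71 mm (its x) by 53 mm by 51 mm high; the point is its centre. Not to be disturbed. Wall cabinets hang close behind and above it: keep to the near side.
Things that resemble listed ones, but are neither listed nor needed, are in the scene too. Of the things that look like the part that bears match_box_centre, the largest one is meant. Leave any pink or purple look-alike of the part that bears wine_cork_centre alone.

How it is judged:
By the outcome, as a careful person would: the job done as asked, in the order asked, and still so for the second after the job is handed in, with the robot touching nothing.
It also fails if it takes over 125 s, if anything falls off the work surface, if the arm or the gripper's body presses on something with over 40 N, if the wrist force passes 120 N, or if a joint passes its speed limit or range.

ROBOT

A 7-joint arm with a two-finger parallel gripper is mounted at the origin on a cart in front of the work surface, level with it; the furniture and walls round the work are solid. World frame = base frame: x ahead of the robot, y to its left, z up, the work surface at z = 0. Lengths are in m, angles in rad, forces in N, time in s.
With the tool pointing down it reaches from about 0.425 to 0.95 m from the base axis. Payload 4.7 kg.
Tool frame: the origin (TCP) lies on the centre line of the jaws, within the pads' length; the fingertips stand 14 mm ahead of it and the grasp point (between the pads) lies 5 mm behind it; z points along the fingers, y is the direction in which the jaws open and shut (so a half turn about z gives the same grasp; the last joint's range is limited). The gripper opens to 85 mm and grips with 20 to 120 N. Pads are 22 mm wide; open, the fingers measure 114 mm over their backs; the gripper's body (76 mm by 85 mm) begins 54 mm behind the grasp point. The pads swing forward as they close: fully open they stand 13 mm farther back than shut.
Start: joints at [1.131, 0.469, -0.049, 1.532, 0.024, 1.141, -0.082], TCP at [0.27, -0.619, 0.215] pointing down, gripper open.
Joint ranges: [-2.59, 2.59], [-0.33, 1.99], [-1.39, 1.29], [0.1, 2.45], [-1.04, 4.18], [0.21, 1.99], [-2.66, 2.66]. Speed limits (rad/s): [2.57, 2.57, 3.14, 3.14, 3.14, 3.14, 3.14].

INTERFACE

Orientations are given as a rotation vector (axis times angle).
In Python, from bench import status, get_image, get_calibration, finish_job gives the robot as it stands.
- The arm moves only by the tool jog_arm, never from a script. Its argument "deltas" is one flat list of numbers, 6 for each row, row after row: the shift along the world's x, y, z scaled (see below), then the turn, a rotation vector about the world's x, y, z scaled (see below). A call has 1 to 20 rows; each row shifts and turns the pose as measured when the row begins; what a row does not reach is not made up. The controller multiplies each number of a shift by 30 cm and each number of a turn by pi rad. A row lasts 1/10 s, in which the tool goes at most 50 mm and 8.59 degrees, less where a joint would pass 70% of its speed; a pose out of reach is approached as far as the arm can. A call with a number of a shift or a turn outside -1 to 1 is refused whole. A call with a gripper value outside its range is refused whole. "fingers" is the closure, from 0 (fully open) to 1 (shut), set as the call begins (left out, the last holds). The fingers move at their own pace and stop on an object; "grip_force" is the grip in N (left out, the last holds). Time passes only in rows, so rows that do not move let the fingers close. It gives the time, the measured TCP pose, the force and the opening at its end, in the units of the state.
- status.observe(): the state, without advancing time (a new reading comes with each control period).
- get_image(name): name is "scene" or "top" or "wrist"; returns the picture (480x640x3 uint8, blue, green, red); there is no depth.
- get_calibration(name): a dict with "fovy" (degrees; the focal length in pixels is half the picture's height over the tangent of half this angle, whatever the lens; pixels are square), "cx", "cy" (the principal point, pixels), "extrinsics" (4x4, takes a point from camera to world coordinates); the wrist camera has in their place "hand_eye" (4x4, takes a point from camera to tool coordinates, whose origin is the TCP and whose axes are the flange's). Camera axes: x right, y down, z forward; pixel columns grow to the right and rows downward; lengths in m; the calibration is good to about 2 mm. The wrist camera is an equidistant fisheye: a pixel r from the principal point sees the ray r / f radians off the axis. A picture is of the moment at which its call begins: read the wrist's pose just before it. get_calibration takes no time and is no camera call.
- finish_job(): hands the job in, once; it reports no verdict.
The state is a dict: "time_s": time; "joint_pos": joint angles; "dq": joint speeds; "joint_torque": joint torques, N m; "position": TCP position; "orientation": TCP orientation; "ft_force": force on the tool from outside, world axes, zero at the start; "moment": the same for the moment, N m; "gripper_width": opening from 0.0 (shut) to 1.0 (fully open).
Only numpy, scipy, OpenCV 4.12 (cv2) and the standard library are available. Lean on these libraries where they do the work, as an engineer would, in place of code of your own. Each camera call takes 0.05 s, during which the arm holds its last target. There are 200 camera calls.

## Working session

There is one attempt and no reset: what is moved stays moved. The work goes in short steps, Python scripts to look and compute and a tool call to move; the robot and the scene stay as the last step left them, time stands still between calls to the robot, and variables do not carry over. Pictures are saved under pics/ and viewed, about 12 in all and at most 16, crops included, and the job is handed in when it is done.

Besides the shell and the picture viewer there is one more tool, called after "Request:" by a JSON object that holds its "method" and its "body", one argument or row to a line. jog_arm: Moves the arm, as the interface text tells. Shifts and turns lie within -1 to 1; 1 stands for 30 cm of shift or pi rad of turn. Its arguments: {"type":"object","properties":{"deltas":{"type":"array"},"fingers":{"type":"number"},"grip_force":{"type":"number"}},"required":["deltas"]}

```bash
mkdir -p pics; cat > h.py <<'E'
import numpy as np,cv2
from bench import status,get_image,get_calibration,finish_job
from scipy.spatial.transform import Rotation as R
def px2w(name,u,v,z):
    c=get_calibration(name);f=240/np.tan(np.radians(c["fovy"])/2);T=np.array(c["extrinsics"])
    d=T[:3,:3]@np.array([(u-c["cx"])/f,(v-c["cy"])/f,1]);o=T[:3,3]
    return o+d*(z-o[2])/d[2]
def w2px(name,p):
    c=get_calibration(name);f=240/np.tan(np.radians(c["fovy"])/2);T=np.linalg.inv(np.array(c["extrinsics"]))
    q=T[:3,:3]@np.array(p)+T[:3,3];return f*q[0]/q[2]+c["cx"],f*q[1]/q[2]+c["cy"]
E
python3 - <<'E'
from h import *
for n in("scene","top"):
    cv2.imwrite(f"pics/{n}0.png",get_image(n));c=get_calibration(n);print(n,c["fovy"],c["cx"],c["cy"],np.round(c["extrinsics"],3).tolist())
print(get_calibration("wrist"));print(status.observe())
E
```

```text
scene 50.370397499049396 314.2904576952993 235.6519294422402 [[-0.862, -0.368, 0.349, 0.146], [-0.507, 0.65, -0.566, 0.578], [-0.019, -0.665, -0.747, 0.822], [0.0, 0.0, 0.0, 1.0]]
top 47.18257831332055 315.0132161697188 242.36117276607771 [[-0.015, -0.996, 0.093, 0.395], [-1.0, 0.014, -0.005, 0.002], [0.004, -0.093, -0.996, 1.276], [0.0, 0.0, 0.0, 1.0]]
{'fovy': 65.70646984690485, 'cx': 316.0849289550922, 'cy': 240.77799532547868, 'hand_eye': array([[ 2.60087214e-04, -9.55811680e-01, -2.93979530e-01,
         7.50182981e-02],
       [ 9.99999960e-01,  2.82119733e-04, -3.25401319e-05,
         4.81270105e-04],
       [ 1.14039665e-04, -2.93979510e-01,  9.55811715e-01,
        -1.58665426e-01],
       [ 0.00000000e+00,  0.00000000e+00,  0.00000000e+00,
         1.00000000e+00]])}
{'time_s': 0.1, 'joint_pos': array([ 1.13110597,  0.46939986, -0.04857257,  1.53355625,  0.0241012 ,
        1.14100275, -0.08230108]), 'dq': array([-0.00014647, -0.00115718, -0.00013493, -0.0023412 , -0.0005875 ,
        0.00062651,  0.00071815]), 'joint_torque': array([ 1.48371069e-03, -5.11515176e+01, -4.66073595e-02, -2.38391376e+01,
        1.07998578e-02,  4.33040856e-03,  1.28331905e-06]), 'position': array([ 0.26933215, -0.61834443,  0.21444769]), 'orientation': array([-3.07386443e+00, -6.40400693e-01,  6.81114644e-04]), 'ft_force': array([ 0.44895769, -0.14396618,  0.30422307]), 'moment': array([ 0.05896351, -0.03656502, -0.08238168]), 'gripper_width': 1.0023763877330918}
```

View pics/top0.png

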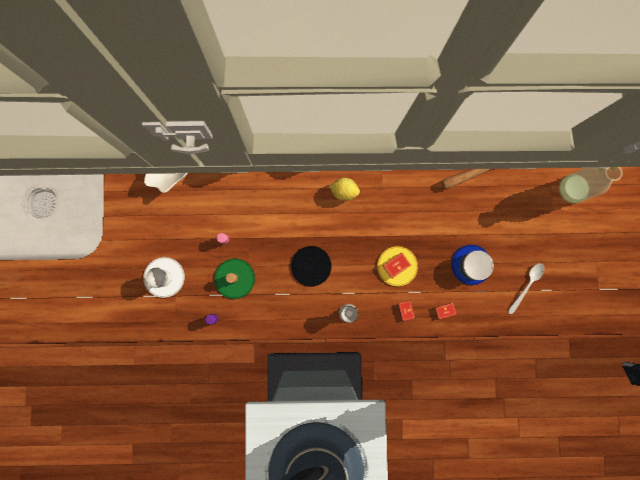

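View pics/scene0.png

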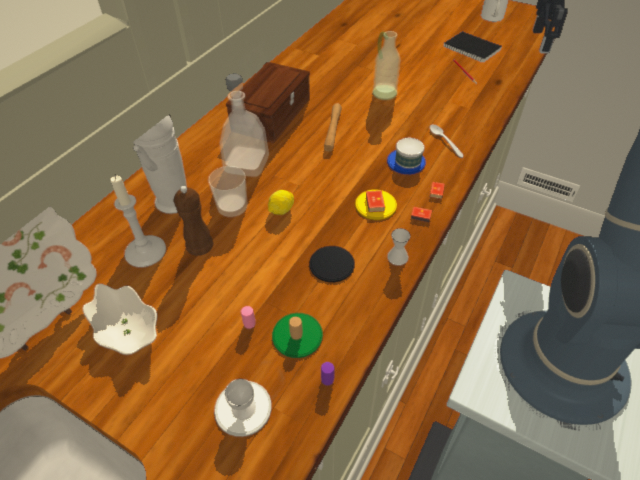

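The top view shows, left to right: the egg cup on white (164,278), the cork on green (235,279), empty black (311,266), the match box on yellow (398,266) and the tin on blue (472,265). Decoys stand in front: a silver cup (348,313), two smaller match boxes, and pink and purple corks. The lemon is at (345,189). Next I'll measure positions from both views.

```bash
python3 - <<'E'
from h import *
for n,pts in {"top":dict(white=(164,278,.006),egg=(156,279,.06),green=(235,279,.006),cork=(231.5,278,.044),black=(311,266,.006),yellow=(398,266,.006),match=(397,265,.015),blue=(472,265,.006),tin=(478,265,.044),lemon=(345,189,.03),decoy=(348,313,.06)),
 "scene":dict(white=(243,407,.006),egg=(239,390,.06),green=(297,335,.006),cork=(296,323,.044),black=(332,264,.006),yellow=(376,205,.006),blue=(407,161,.006),tin=(410,147,.044),match=(375,197,.015),decoy=(400,236,.06),lemon=(281,203,.025))}.items():
    print(n)
    for k,(u,v,z) in pts.items(): print(k,np.round(px2w(n,u,v,z),3))
im=cv2.imread("pics/top0.png")
cv2.imwrite("pics/topc.png",cv2.resize(im[225:335,130:510],None,fx=2.1,fy=2.1,interpolation=cv2.INTER_CUBIC))
hsv=cv2.cvtColor(im,cv2.COLOR_BGR2HSV);H,S,V=cv2.split(hsv)
reg=np.zeros_like(H);reg[235:310,135:500]=1
M={"black":(V<45),"green":(H>50)&(H<75)&(S>120),"yellow":(H>22)&(H<35)&(S>150)&(V>150),"blue":(H>105)&(H<130)&(S>120),"white":(S<40)&(V>170)}
for k,m in M.items():
    m=(m&(reg>0)).astype(np.uint8)
    if k=="white":m[:,200:]=0
    n,l,st,_=cv2.connectedComponentsWithStats(m);i=1+np.argmax(st[1:,4]);p=np.argwhere(l==i)[:,::-1].astype(np.float32)
    h=cv2.convexHull(p);(c,r)=cv2.minEnclosingCircle(h);print(k,np.round(c,1),round(r,1),st[i].tolist(),np.round(px2w("top",*c,.006),4))
E
```

```text
top
white [0.436 0.345 0.006]
egg [0.433 0.348 0.06 ]
green [0.432 0.182 0.006]
cork [0.433 0.184 0.044]
black [0.459 0.006 0.006]
yellow [ 0.456 -0.195  0.006]
match [ 0.458 -0.192  0.015]
blue [ 0.456 -0.367  0.006]
tin [ 0.454 -0.369  0.044]
lemon [ 0.634 -0.075  0.03 ]
decoy [ 0.352 -0.074  0.06 ]
scene
white [0.438 0.345 0.006]
egg [0.44  0.341 0.06 ]
green [0.432 0.185 0.006]
cork [0.433 0.184 0.044]
black [0.457 0.009 0.006]
yellow [ 0.453 -0.188  0.006]
blue [ 0.454 -0.363  0.006]
tin [ 0.454 -0.37   0.044]
match [ 0.463 -0.202  0.015]
decoy [ 0.353 -0.082  0.06 ]
lemon [ 0.632 -0.073  0.025]
black [310.7 265.8] 20.0 [291, 246, 40, 40, 1239] [0.4596 0.0066 0.006 ]
green [233.9 278.1] 20.1 [215, 259, 39, 40, 1128] [0.4339 0.184  0.006 ]
yellow [397.  265.5] 19.2 [378, 248, 39, 37, 554] [ 0.4575 -0.1931  0.006 ]
blue [470.7 264.7] 20.2 [452, 245, 34, 40, 483] [ 0.4568 -0.364   0.006 ]
white [163.7 277.2] 19.8 [145, 258, 39, 40, 968] [0.4383 0.3458 0.006 ]
```

View pics/topc.png

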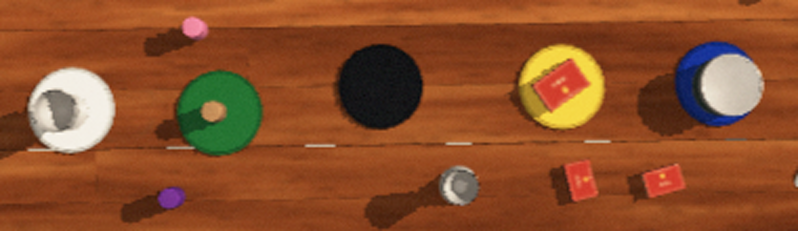

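Request:
{"method": "jog_arm", "body": {
  "deltas": [0.07,0.095,0,0,0,0.041,0.07,0.095,0,0,0,0.041,0.07,0.095,0,0,0,0.041,0.07,0.095,0,0,0,0.041,0.07,0.095,0,0,0,0.041,0.07,0.095,0,0,0,0.041,0.07,0.095,0,0,0,0.041,0.07,0.095,0,0,0,0.041,0.07,0.095,0,0,0,0.041,0,0,0,0,0,0],
  "fingers": 0,
  "grip_force": 30
}}

```text
time_s: 1.1
position: [0.4587, -0.3494, 0.2094]
orientation: [-2.169, -2.266, 0.008]
ft_force: [-0.0, 0.5, 0.5]
gripper_width: 1.002
```

```bash
cat >> h.py <<'E'
def rect(z,half=.1,s=3000,tag=None,c=None):
    """wrist image resampled onto world plane z: right=-y, up=+x, s px/m, centred at c"""
    st=status.observe();im=get_image("wrist");k=get_calibration("wrist")
    T=np.eye(4);T[:3,:3]=R.from_rotvec(st["orientation"]).as_matrix();T[:3,3]=st["position"];T=np.linalg.inv(T@k["hand_eye"])
    c=np.array(st["position"][:2] if c is None else c);n=int(2*half*s)
    out=[]
    for zz in np.atleast_1d(z):
        i,j=np.mgrid[:n,:n];P=np.stack([c[0]+half-i/s,c[1]+half-j/s,np.full((n,n),zz)],-1)@T[:3,:3].T+T[:3,3]
        rr=np.hypot(P[...,0],P[...,1]);th=np.arctan2(rr,P[...,2]);f=240/np.tan(np.radians(k["fovy"])/2)
        g=f*th/np.maximum(rr,1e-9)
        o=cv2.remap(im,(g*P[...,0]+k["cx"]).astype(np.float32),(g*P[...,1]+k["cy"]).astype(np.float32),cv2.INTER_LINEAR)
        for q in np.arange(-.1,.11,.01):   # ticks every 10 mm relative to c
            if abs(q)<half:
                L=12 if round(q*100)%5==0 else 6;a=int((half-q)*s);o[a:a+1,:L]=255;o[:L,a:a+1]=255
        out.append(o)
    o=np.hstack(out)
    if tag: cv2.imwrite(f"pics/{tag}.png",o)
    return out
def r2w(u,v,c,half=.1,s=3000): return c[0]+half-v/s,c[1]+half-u/s
E
python3 - <<'E'
from h import *
rect([.006,.05],.065,3000,"blue1",(.456,-.364))
E
```

```text
(no output)
```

View pics/blue1.png

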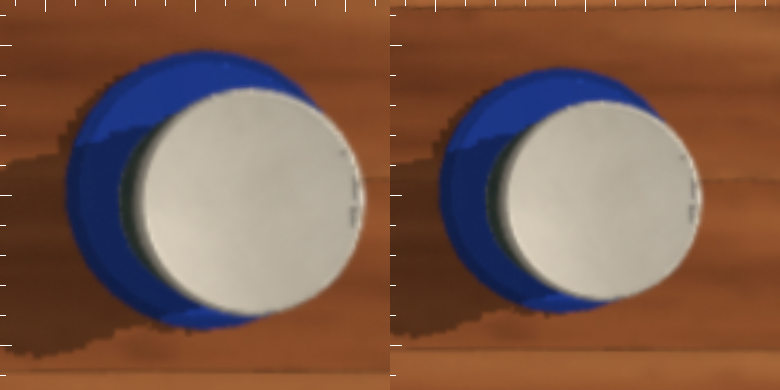

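Blue centre is (.458,-.367) and the tin is at (.454,-.370). Next: yellow, black and green.

Request:
{"method": "jog_arm", "body": {
  "deltas": [0,0.135,0,0,0,0,0,0.135,0,0,0,0,0,0.135,0,0,0,0,0,0.135,0,0,0,0,0,0,0,0,0,0]
}}

```text
time_s: 1.65
position: [0.452, -0.1922, 0.2072]
orientation: [-2.193, -2.24, 0.018]
ft_force: [-0.1, -0.3, -0.6]
gripper_width: 0.998
```

```bash
python3 - <<'E'
from h import *
print(status.observe()["position"],status.observe()["time_s"])
rect([.006,.021],.065,3000,"yel1",(.456,-.193))
E
```

```text
[ 0.45197507 -0.19220855  0.20721681] 1.65
```

Request:
{"method": "jog_arm", "body": {
  "deltas": [0,0.135,0,0,0,0,0,0.135,0,0,0,0,0,0.135,0,0,0,0,0,0.135,0,0,0,0,0,0.1,0,0,0,0,0,0,0,0,0,0]
}}

```text
time_s: 2.3
position: [0.4516, -0.012, 0.2068]
orientation: [-2.233, -2.207, 0.023]
ft_force: [-0.4, -0.9, -0.1]
gripper_width: 0.999
```

```bash
python3 - <<'E'
from h import *
print(status.observe()["position"],status.observe()["time_s"])
a=rect([.006],.065,3000,None,(.459,.007))[0]
g=cv2.cvtColor(a,cv2.COLOR_BGR2GRAY);m=(g<50).astype(np.uint8);m[:15]=0;m[:,:15]=0
n,l,s,_=cv2.connectedComponentsWithStats(m);i=1+np.argmax(s[1:,4]);p=np.argwhere(l==i)[:,::-1].astype(np.float32)
c,r=cv2.minEnclosingCircle(p);print(c,r,s[i],r2w(*c,(.459,.007),.065));cv2.imwrite("pics/black1.png",a)
E
```

```text
[ 0.45157106 -0.01198569  0.20675461] 2.3
(200.46917724609375, 190.65328979492188) 141.0113525390625 [   61    52   280   279 61012] (0.46044890340169276, 0.0051769409179687614)
```

Request:
{"method": "jog_arm", "body": {
  "deltas": [-0.02,0.135,0,0,0,0,-0.02,0.135,0,0,0,0,-0.02,0.135,0,0,0,0,-0.02,0.135,0,0,0,0,0,0.06,0,0,0,0,0,0,0,0,0,0]
}}

```text
time_s: 2.95
position: [0.433, 0.1538, 0.2057]
orientation: [2.274, 2.164, -0.028]
ft_force: [0.4, -0.8, -0.2]
gripper_width: 0.999
```

```bash
python3 - <<'E'
from h import *
print(status.observe()["position"],status.observe()["time_s"])
a=rect([.006,.05],.065,3000,"green1",(.433,.184))
b=cv2.imread("pics/yel1.png");cv2.imwrite("pics/yg.png",cv2.resize(np.vstack([b,np.hstack(a)]),None,fx=.76,fy=.76))
E
```

```text
[0.4330325  0.15378091 0.20570072] 2.95
```

View pics/yg.png

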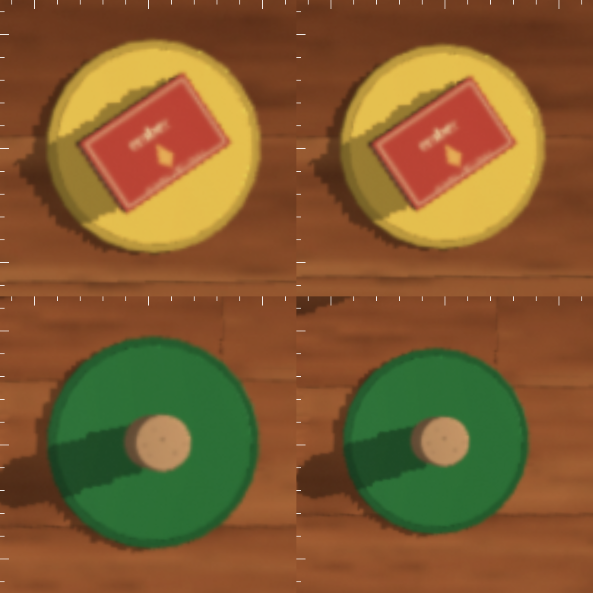

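Yellow centre is (.457,-.196), with the match box at (.458,-.1925) and its narrow axis at a yaw of about 34°. Green centre is (.434,.182), the cork is at (.4345,.184), and black is at (.460,.006).

```bash
cat > go.py <<'E'
import sys
from h import *
x,y,z,yaw=map(float,sys.argv[1:5]);s=status.observe()
Rt=R.from_euler('z',yaw,degrees=True)*R.from_rotvec([np.pi,0,0]);d=(Rt*R.from_rotvec(s["orientation"]).inv()).as_rotvec()
dp=np.array([x,y,z])-s["position"]
print(s["time_s"],"shift m",np.round(dp,4),"scaled",np.round(dp/.3,3),"turn scaled",np.round(d/np.pi,4),"w",s["gripper_width"],"q7",s["joint_pos"][6])
E
python3 go.py .4345 .184 .029 90
```

```text
3.0 shift m [ 0.0014  0.0318 -0.1765] scaled [ 0.005  0.106 -0.588] turn scaled [ 0.0048 -0.0039  0.0164] w 1.0021700452920965 q7 -0.645632740315431
```

Request:
{"method": "jog_arm", "body": {
  "deltas": [0.005,0.106,0,0.005,-0.004,0.016,0,0,-0.1,0,0,0,0,0,-0.1,0,0,0,0,0,-0.1,0,0,0,0,0,0,0,0,0]
}}

```text
time_s: 3.5
position: [0.4419, 0.1692, 0.1124]
orientation: [2.244, 2.188, -0.002]
ft_force: [-0.2, 0.5, 0.4]
gripper_width: 1.0
```

```bash
python3 go.py .4345 .184 .029 90
```

```text
3.5 shift m [-0.0074  0.0148 -0.0834] scaled [-0.025  0.049 -0.278] turn scaled [0.0019 0.0013 0.008 ] w 1.0000002421896264 q7 -0.7831856819165347
```

Request:
{"method": "jog_arm", "body": {
  "deltas": [-0.025,0.05,-0.03,0.002,0.001,0.008,0,0,-0.06,0,0,0,0,0,-0.06,0,0,0,0,0,0,0,0,0]
}}

```text
time_s: 3.9
position: [0.4382, 0.1827, 0.069]
orientation: [2.225, 2.213, 0.01]
ft_force: [0.2, -0.4, 0.6]
gripper_width: 1.0
```

```bash
python3 go.py .4345 .184 .029 90
```

```text
3.9 shift m [-0.0037  0.0013 -0.04  ] scaled [-0.012  0.004 -0.133] turn scaled [-0.0006  0.0021  0.0018] w 0.9997613958369164 q7 -0.8590026340016533
```

Request:
{"method": "jog_arm", "body": {
  "deltas": [-0.012,0.004,-0.05,0,0.002,0.002,-0.003,0,-0.05,0,0,0,-0.003,0,-0.04,0,0,0,0,0,-0.005,0,0,0,0,0,0,0,0,0]
}}

```text
time_s: 4.4
position: [0.4351, 0.1857, 0.0263]
orientation: [2.219, 2.222, 0.012]
ft_force: [-1.0, -0.0, -0.3]
gripper_width: 1.003
```

Request:
{"method": "jog_arm", "body": {
  "deltas": [0,0,0,0,0,0,0,0,0,0,0,0,0,0,0,0,0,0,0,0,0,0,0,0,0,0,0,0,0,0,0,0,0,0,0,0,0,0,0,0,0,0,0,0,0,0,0,0],
  "fingers": 1,
  "grip_force": 25
}}

```text
time_s: 5.2
position: [0.4366, 0.1863, 0.0282]
orientation: [2.218, 2.22, 0.018]
ft_force: [0.9, -0.3, 0.1]
gripper_width: 0.246
```

```bash
python3 go.py .4345 .184 .029 90
```

```text
5.2 shift m [-0.0021 -0.0023  0.0008] scaled [-0.007 -0.008  0.003] turn scaled [-0.0019  0.0033 -0.0003] w 0.24565180766615927 q7 -0.9284671250346133
```

Request:
{"method": "jog_arm", "body": {
  "deltas": [0,0,0.06,0,0,0,0,0,0.12,0,0,0,0,0,0.12,0,0,0,0,-0.06,0.05,0,0.003,0,0.02,-0.12,0,0,0,0,0.02,-0.12,0,0,0,0,0.02,-0.12,0,0,0,0,0.02,-0.12,0,0,0,0,0,-0.05,0,0,0,0,0,0,0,0,0,0]
}}

```text
time_s: 6.2
position: [0.4593, 0.0038, 0.1378]
orientation: [-2.213, -2.226, -0.008]
ft_force: [0.1, 0.1, -0.3]
gripper_width: 0.246
```

```bash
python3 go.py .460 .008 .029 90
```

```text
6.2 shift m [ 0.0007  0.0042 -0.1088] scaled [ 0.002  0.014 -0.363] turn scaled [-0.0018  0.0004 -0.0018] w 0.24570482820756642 q7 -0.31301327433186094
```

Request:
{"method": "jog_arm", "body": {
  "deltas": [0,0.014,-0.08,-0.002,0,-0.002,0,0,-0.1,0,0,0,0,0,-0.1,0,0,0,0,0,-0.04,0,0,0,0,0,0,0,0,0]
}}

```text
time_s: 6.7
position: [0.4608, 0.0127, 0.0405]
orientation: [2.216, 2.221, 0.009]
ft_force: [-0.3, -0.1, -0.1]
gripper_width: 0.247
```

```bash
python3 go.py .460 .008 .029 90
```

```text
6.7 shift m [-0.0008 -0.0047 -0.0115] scaled [-0.003 -0.016 -0.038] turn scaled [-0.0004  0.0021 -0.0007] w 0.24673715202101137 q7 -0.500379715062806
```

Request:
{"method": "jog_arm", "body": {
  "deltas": [-0.003,-0.016,-0.015,0,0.002,0,0,0,-0.015,0,0,0,0,0,-0.008,0,0,0,0,0,-0.003,0,0,0]
}}

```text
time_s: 7.1
position: [0.4624, 0.0089, 0.0303]
orientation: [2.215, 2.223, 0.008]
ft_force: [0.4, 0.6, 0.0]
gripper_width: 0.25
```

```bash
python3 go.py .460 .008 .028 90
```

```text
7.1 shift m [-0.0024 -0.0009 -0.0023] scaled [-0.008 -0.003 -0.008] turn scaled [-0.0005  0.0018 -0.0011] w 0.2501715866511193 q7 -0.5070018907646097
```

Request:
{"method": "jog_arm", "body": {
  "deltas": [-0.008,-0.003,-0.012,0,0.002,0,0,0,-0.006,0,0,0]
}}

```text
time_s: 7.3
position: [0.4618, 0.0082, 0.0275]
orientation: [2.217, 2.224, 0.003]
ft_force: [-7.6, 0.1, 28.2]
gripper_width: 0.248
```

Request:
{"method": "jog_arm", "body": {
  "deltas": [0,0,0,0,0,0,0,0,0,0,0,0,0,0,0,0,0,0,0,0,0,0,0,0,0,0,0,0,0,0],
  "fingers": 0
}}

```text
time_s: 7.8
position: [0.4624, 0.0078, 0.0283]
orientation: [2.216, 2.222, 0.004]
ft_force: [0.5, 0.2, 0.7]
gripper_width: 1.0
```

Request:
{"method": "jog_arm", "body": {
  "deltas": [0,0,0.06,0,0,0,0,0,0.13,0,0,0,0,0,0.13,0,0,0,0,-0.04,0.13,0,0,0,0,-0.13,0.06,0,0,0,0,-0.14,0,0,0,0,0,-0.14,0,0,0,0,0,-0.14,0,0,0,0,0,-0.14,0,0,0,0,0,-0.14,0,0,0,0,0,-0.14,0,0,0,0,0,-0.14,0,0,0,0,0,-0.1,0,0,0,0,0,0,0,0,0,0]
}}

```text
time_s: 9.2
position: [0.4556, -0.3818, 0.186]
orientation: [2.21, 2.228, -0.001]
ft_force: [-0.9, 0.8, -0.4]
gripper_width: 0.999
```

```bash
python3 go.py .454 -.370 .035 90
```

```text
9.2 shift m [-0.0016  0.0118 -0.151 ] scaled [-0.005  0.039 -0.503] turn scaled [ 0.0008  0.0005 -0.0026] w 0.999351210699966 q7 0.4385996528142416
```

Request:
{"method": "jog_arm", "body": {
  "deltas": [-0.005,0.039,-0.08,0,0,-0.002,0,0,-0.12,0,0,0,0,0,-0.1,0,0,0,0,0,0,0,0,0]
}}

```text
time_s: 9.6
position: [0.4539, -0.3686, 0.0935]
orientation: [2.219, 2.219, 0.001]
ft_force: [-0.2, 0.2, -0.3]
gripper_width: 1.0
```

```bash
python3 go.py .454 -.370 .026 90
```

```text
9.6 shift m [ 0.0001 -0.0014 -0.0675] scaled [ 0.    -0.005 -0.225] turn scaled [ 0.0005  0.0009 -0.    ] w 1.0002151425020358 q7 0.35730522475883025
```

Request:
{"method": "jog_arm", "body": {
  "deltas": [0,-0.005,-0.08,0,0.001,0,0,0,-0.07,0,0,0,0,0,-0.06,0,0,0,0,0,-0.015,0,0,0]
}}

```text
time_s: 10.0
position: [0.4575, -0.3689, 0.0292]
orientation: [2.213, 2.22, 0.001]
ft_force: [0.2, 0.1, -1.0]
gripper_width: 1.005
```

```bash
python3 go.py .454 -.370 .026 90
```

```text
10.0 shift m [-0.0035 -0.0011 -0.0032] scaled [-0.012 -0.004 -0.011] turn scaled [ 0.0014  0.0016 -0.001 ] w 1.0050943427712888 q7 0.30715052983018853
```

Request:
{"method": "jog_arm", "body": {
  "deltas": [0,0,0,0,0,0,0,0,0,0,0,0,0,0,0,0,0,0,0,0,0,0,0,0,0,0,0,0,0,0],
  "fingers": 1,
  "grip_force": 40
}}

```text
time_s: 10.5
position: [0.4608, -0.3698, 0.0345]
orientation: [2.207, 2.216, 0.003]
ft_force: [-0.1, 0.3, 0.1]
gripper_width: 0.143
```

```bash
python3 go.py .454 -.370 .026 90
```

```text
10.5 shift m [-0.0068 -0.0002 -0.0085] scaled [-0.023 -0.001 -0.028] turn scaled [ 0.0027  0.0036 -0.0013] w 0.14254351891896858 q7 0.30821213965610167
```

The jaws closed past the tin, so I need to look.

```bash
python3 - <<'E'
from h import *
im=get_image("wrist");cv2.imwrite("pics/w1.png",np.hstack([im[:, 100:560],cv2.resize(get_image("scene")[80:260,300:520],None,fx=1.5,fy=1.5)[:480] if 0 else cv2.resize(get_image("scene")[60:240,320:470],(400,480))])[:,:800])
s=status.observe();print(s)
E
```

```text
{'time_s': 10.6, 'joint_pos': array([ 0.9206211 ,  0.57906713, -0.42334513,  1.88414545,  0.34350745,
        0.73570189,  0.30817989]), 'dq': array([-0.00177042,  0.00704263,  0.00239996,  0.0056355 ,  0.00099132,
        0.00025489, -0.00261123]), 'joint_torque': array([ 3.62459010e-03, -4.80900586e+01, -5.04168212e+00, -1.68890566e+01,
        1.64344901e-02, -3.69516131e-02,  1.19235159e-03]), 'position': array([ 0.46065607, -0.3697213 ,  0.03422393]), 'orientation': array([2.20711932, 2.21650839, 0.00280775]), 'ft_force': array([-0.01830471,  0.22126231, -0.56718134]), 'moment': array([ 0.01368111,  0.02951407, -0.00745748]), 'gripper_width': 0.004369926724284985}
```

View pics/w1.png

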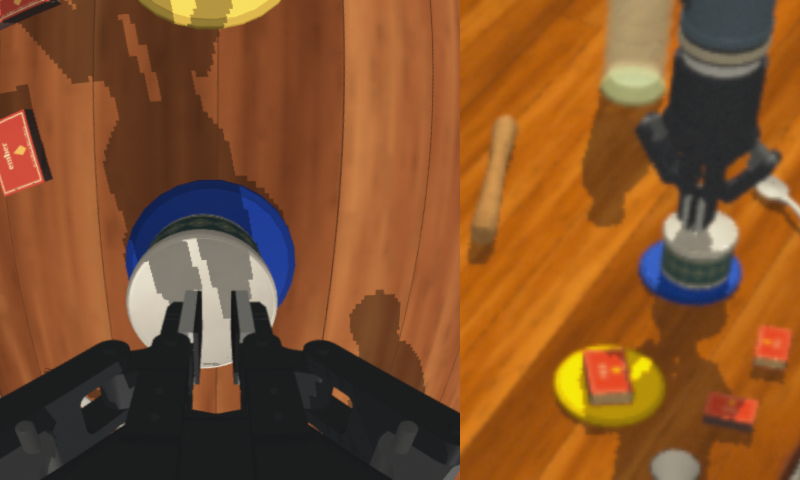

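```bash
python3 - <<'E'
from h import *
a=get_image("scene");b=get_image("wrist");t=get_image("top")
cv2.imwrite("pics/s2.png",np.hstack([cv2.resize(a[90:190,360:460],(400,400),interpolation=cv2.INTER_CUBIC),cv2.resize(b[170:400,200:430],(400,400))]))
print(status.observe()["time_s"],status.observe()["position"])
for p in ((.4545,-.37,.05),(.4607,-.37,.02),(.4607,-.37,.05)): print((np.array(w2px("scene",p))-[360,90])*4)
E
```

```text
10.75 [ 0.46036481 -0.3695609   0.03376974]
[200.4184891  219.82155051]
[185.02509836 255.90919562]
[190.82542614 216.65573003]
```

View pics/s2.png

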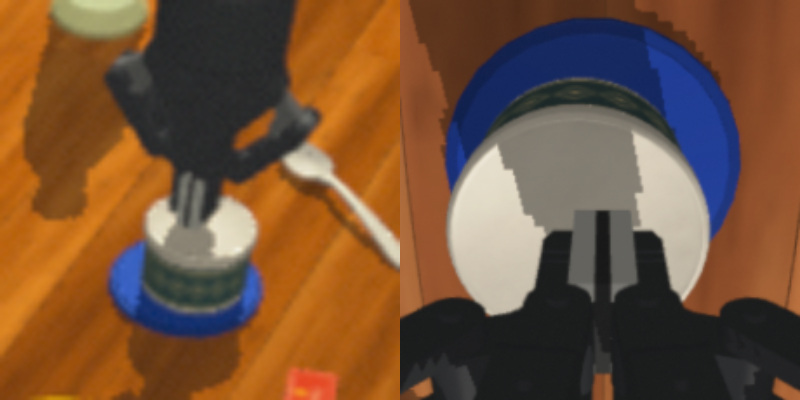

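Request:
{"method": "jog_arm", "body": {
  "deltas": [0,0,0.03,0,0,0,0,0,0.03,0,0,0,0,0,0.03,0,0,0]
}}

```text
time_s: 11.05
position: [0.4595, -0.3689, 0.0614]
orientation: [2.21, 2.219, 0.002]
ft_force: [-0.5, 0.3, 0.1]
gripper_width: -0.002
```

```bash
python3 - <<'E'
from h import *
a=get_image("scene");b=get_image("wrist")
cv2.imwrite("pics/s3.png",np.hstack([cv2.resize(a[90:190,360:460],(400,400),interpolation=cv2.INTER_CUBIC),cv2.resize(b[170:400,200:430],(400,400))]))
s=status.observe();print(s["time_s"],s["position"],s["ft_force"],s["gripper_width"])
E
```

```text
11.15 [ 0.46063146 -0.36965398  0.06254426] [-0.26241463  0.21316905  0.49819299] -0.00027716520603466655
```

View pics/s3.png

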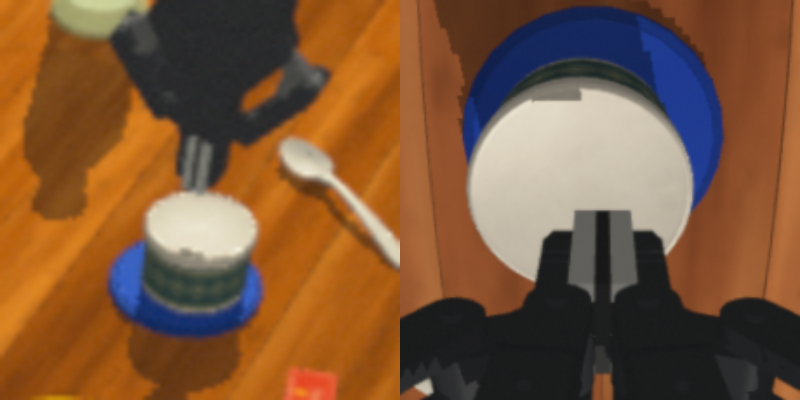

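```bash
python3 - <<'E'
from h import *
for z in (.03,.04,.05,.06,.07,.08,.09,.1): print(z,(np.array(w2px("scene",(.4606,-.3697,z)))-[360,90])*4)
t=get_image("top");b=get_image("wrist");s=get_image("scene")
cv2.imwrite("pics/chk.png",np.hstack([cv2.resize(s[190:380,200:400],(400,380)),cv2.resize(t[225:335,280:395],(400,380))]))
E
```

```text
0.03 [186.88767654 243.30867784]
0.04 [188.82101061 230.22495044]
0.05 [190.77795382 216.98144951]
0.06 [192.75894129 203.57523044]
0.07 [194.76441889 190.00327579]
0.08 [196.79484359 176.26249308]
0.09 [198.8506838  162.34971238]
0.1 [200.93241973 148.26168392]
```

View pics/chk.png

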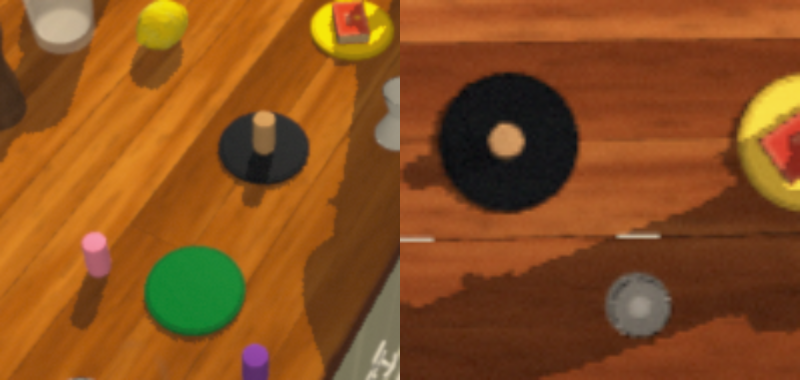

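The cork stands properly on black at crop (506,141). In the scene view, though, the fingertips are about 15 mm above the reported TCP, not 14 mm below it. The tin attempt therefore shut just above its lid, and the tin hasn't moved. I'll work with tip z (shut) = reported z + 0.015, so targets go about 29 mm lower.

Request:
{"method": "jog_arm", "body": {
  "deltas": [-0.02,0,0.03,0,0,0,0,0,0,0,0,0,0,0,0,0,0,0,0,0,0,0,0,0,0,0,0,0,0,0],
  "fingers": 0
}}

```text
time_s: 11.8
position: [0.4518, -0.3687, 0.0695]
orientation: [2.212, 2.22, 0.001]
ft_force: [0.6, 0.3, -0.1]
gripper_width: 0.844
```

```bash
python3 go.py .4545 -.370 .025 90; python3 - <<'E'
from h import *
print(np.round(px2w("top",310.5,265.8,.05),4))
rect([.05],.065,3000,"tin2",(.456,-.364))
E
```

```text
11.8 shift m [ 0.0027 -0.0013 -0.0445] scaled [ 0.009 -0.004 -0.148] turn scaled [ 0.0015  0.0019 -0.0013] w 0.8441798543610437 q7 0.34258825553338884
[0.4575 0.0068 0.05  ]
```

View pics/tin2.png

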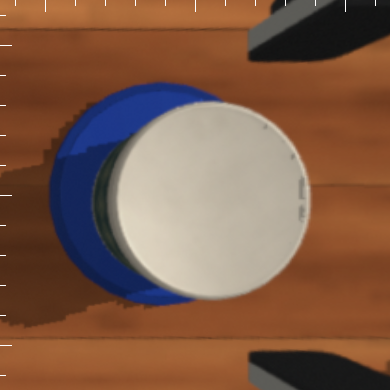

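Request:
{"method": "jog_arm", "body": {
  "deltas": [0.01,-0.004,-0.05,0.001,0.002,-0.001,0,0,-0.05,0,0,0,0,0,-0.05,0,0,0,0,0,0,0,0,0]
}}

```text
time_s: 12.25
position: [0.4545, -0.3694, 0.0194]
orientation: [-2.22, -2.221, 0.003]
ft_force: [0.1, 0.8, -0.3]
gripper_width: 0.998
```

```bash
python3 go.py .4545 -.370 -.006 90
```

```text
12.25 shift m [-0.     -0.0006 -0.0254] scaled [-0.    -0.002 -0.085] turn scaled [ 0.     -0.0007 -0.0002] w 0.997843802468265 q7 0.3022335816687231
```

Request:
{"method": "jog_arm", "body": {
  "deltas": [-0.004,0,-0.035,0,0,0,-0.004,0,-0.035,0,0,0,0,0,-0.02,0,0,0,0,0,-0.01,0,0,0]
}}

```text
time_s: 12.65
position: [0.4517, -0.369, -0.014]
orientation: [-2.218, -2.221, 0.003]
ft_force: [-0.2, 0.1, -1.0]
gripper_width: 1.002
```

```bash
python3 go.py .4545 -.370 -.006 90
```

```text
12.65 shift m [ 0.0028 -0.001   0.008 ] scaled [ 0.009 -0.003  0.027] turn scaled [-0.0003 -0.001  -0.0004] w 1.0015979608746997 q7 0.2790114678845053
```

Request:
{"method": "jog_arm", "body": {
  "deltas": [0.009,-0.003,0.03,0,0,0,0,0,0,0,0,0]
}}

```text
time_s: 12.85
position: [0.4547, -0.3699, -0.0046]
orientation: [-2.218, -2.221, 0.002]
ft_force: [1.4, 0.3, 0.5]
gripper_width: 0.999
```

Request:
{"method": "jog_arm", "body": {
  "deltas": [0,0,0,0,0,0,0,0,0,0,0,0,0,0,0,0,0,0,0,0,0,0,0,0],
  "fingers": 1,
  "grip_force": 50
}}

```text
time_s: 13.25
position: [0.455, -0.3706, -0.0027]
orientation: [-2.22, -2.222, 0.003]
ft_force: [0.1, -0.4, -2.7]
gripper_width: 0.76
```

Request:
{"method": "jog_arm", "body": {
  "deltas": [0,0,0,0,0,0,0,0,0,0,0,0]
}}

```text
time_s: 13.45
position: [0.4549, -0.3703, -0.0029]
orientation: [-2.22, -2.222, 0.003]
ft_force: [-0.7, 0.7, -0.5]
gripper_width: 0.756
```

```bash
python3 go.py .4545 -.370 -.006 90
```

```text
13.45 shift m [-0.0004  0.0003 -0.0031] scaled [-0.001  0.001 -0.01 ] turn scaled [ 0.0002 -0.0007 -0.0003] w 0.7563956856452421 q7 0.28600849502694486
```

Request:
{"method": "jog_arm", "body": {
  "deltas": [0,0,0.06,0,0,0,0,0,0.12,0,0,0,0,0,0.12,0,0,0,0,0.05,0.06,0,0,0,0,0.13,0,0,0,0,0,0.13,0,0,0,0,0,0.13,0,0,0,0,0,0.13,0,0,0,0,0,0.13,0,0,0,0,0,0.13,0,0,0,0,0,0.13,0,0,0,0,0,0.13,0,0,0,0,0,0.13,0,0,0,0,0,0.13,0,0,0,0,0,0.13,0,0,0,0,-0.02,0.13,0,0,0,0,-0.02,0.13,0,0,0,0,-0.02,0.1,0,0,0,0,0,0.05,0,0,0,0,0,0,0,0,0,0]
}}

```text
time_s: 15.45
position: [0.4282, 0.218, 0.1079]
orientation: [-2.224, -2.217, -0.002]
ft_force: [-0.2, -0.4, -1.5]
gripper_width: 0.756
```

```bash
python3 go.py .434 .182 -.003 90
```

```text
15.45 shift m [ 0.0058 -0.036  -0.1109] scaled [ 0.019 -0.12  -0.37 ] turn scaled [-0.0005  0.0001  0.0009] w 0.7560286520677952 q7 -0.8601046684497055
```

Request:
{"method": "jog_arm", "body": {
  "deltas": [0.02,-0.12,0,0,0,0,0,0,-0.06,0,0,0,0,0,-0.1,0,0,0,0,0,-0.05,0,0,0,0,0,0,0,0,0]
}}

```text
time_s: 15.95
position: [0.4355, 0.1746, 0.0431]
orientation: [2.228, 2.211, -0.001]
ft_force: [-0.4, 0.1, -1.6]
gripper_width: 0.759
```

```bash
python3 go.py .434 .182 -.003 90
```

```text
15.95 shift m [-0.0015  0.0074 -0.0461] scaled [-0.005  0.025 -0.154] turn scaled [0.0008 0.0005 0.0025] w 0.7592335815144451 q7 -0.8727640501423959
```

Request:
{"method": "jog_arm", "body": {
  "deltas": [-0.006,0.025,-0.05,0,0,0.002,-0.002,0,-0.05,0,0,0,0,0,-0.02,0,0,0,0,0,0,0,0,0]
}}

```text
time_s: 16.35
position: [0.4351, 0.1788, 0.008]
orientation: [2.225, 2.21, 0.0]
ft_force: [0.0, 0.7, -2.7]
gripper_width: 0.76
```

```bash
python3 go.py .434 .182 -.003 90
```

```text
16.35 shift m [-0.0011  0.0032 -0.011 ] scaled [-0.004  0.011 -0.037] turn scaled [0.0013 0.0013 0.0022] w 0.7603961796204437 q7 -0.9429130162487797
```

Request:
{"method": "jog_arm", "body": {
  "deltas": [-0.005,0.014,-0.018,0.001,0.001,0.002,0,0.003,-0.015,0,0,0,0,0,0,0,0,0]
}}

```text
time_s: 16.65
position: [0.4351, 0.1842, -0.0007]
orientation: [2.221, 2.218, 0.005]
ft_force: [-0.6, -0.2, -2.3]
gripper_width: 0.757
```

```bash
python3 go.py .434 .182 -.003 90
```

```text
16.65 shift m [-0.0011 -0.0022 -0.0023] scaled [-0.004 -0.007 -0.008] turn scaled [-0.0001  0.0013  0.0004] w 0.7574909546054464 q7 -0.958310978902294
```

Request:
{"method": "jog_arm", "body": {
  "deltas": [-0.004,-0.008,-0.006,0,0.001,0,0,0,-0.005,0,0,0,0,0,0,0,0,0]
}}

```text
time_s: 16.95
position: [0.4342, 0.1818, -0.0028]
orientation: [2.222, 2.219, 0.001]
ft_force: [-0.9, -0.5, -2.1]
gripper_width: 0.76
```

```bash
python3 go.py .434 .182 -.003 90
```

```text
16.95 shift m [-0.0002  0.0002 -0.0002] scaled [-0.001  0.001 -0.001] turn scaled [0.0003 0.0005 0.0004] w 0.7598001452466888 q7 -0.9570780344786266
```

Request:
{"method": "jog_arm", "body": {
  "deltas": [0,0,-0.005,0,0,0,0,0,0,0,0,0]
}}

```text
time_s: 17.15
position: [0.4344, 0.1819, -0.0027]
orientation: [2.221, 2.218, 0.001]
ft_force: [-0.6, -0.4, -2.0]
gripper_width: 0.759
```

Request:
{"method": "jog_arm", "body": {
  "deltas": [0,0,0,0,0,0,0,0,0,0,0,0,0,0,0,0,0,0,0,0,0,0,0,0],
  "fingers": 0
}}

```text
time_s: 17.55
position: [0.4354, 0.1823, -0.0024]
orientation: [2.22, 2.217, 0.005]
ft_force: [-0.1, 0.3, 0.2]
gripper_width: 0.998
```

```bash
python3 go.py .434 .182 -.003 90
```

```text
17.55 shift m [-0.0014 -0.0003 -0.0006] scaled [-0.005 -0.001 -0.002] turn scaled [0.0002 0.0015 0.0005] w 0.998365412934114 q7 -0.9592400795754761
```

Request:
{"method": "jog_arm", "body": {
  "deltas": [-0.004,0,0.04,0,0,0,0,0,0.12,0,0,0,0,0,0.14,0,0,0,0,0,0.14,0,0,0,0,0.04,0.14,0,0,0,0,0.12,0,0,0,0,0,0.12,0,0,0,0,0,0.12,0,0,0,0,0,0,0,0,0,0]
}}

```text
time_s: 18.45
position: [0.4315, 0.3053, 0.1859]
orientation: [2.224, 2.213, 0.011]
ft_force: [-0.3, 0.2, -0.3]
gripper_width: 0.995
```

```bash
python3 go.py .437 .345 -.003 90; python3 - <<'E'
from h import *
a=rect([.006,.066],.065,3000,None,(.437,.345));b=rect([.006,.05],.065,3000,None,(.434,.182))
cv2.imwrite("pics/wg.png",cv2.resize(np.vstack([np.hstack(a),np.hstack(b)]),None,fx=.76,fy=.76))
E
```

```text
18.45 shift m [ 0.0055  0.0397 -0.1889] scaled [ 0.018  0.132 -0.63 ] turn scaled [-0.0007  0.0025  0.0016] w 0.9953404688048973 q7 -0.9634229949161303
```

View pics/wg.png

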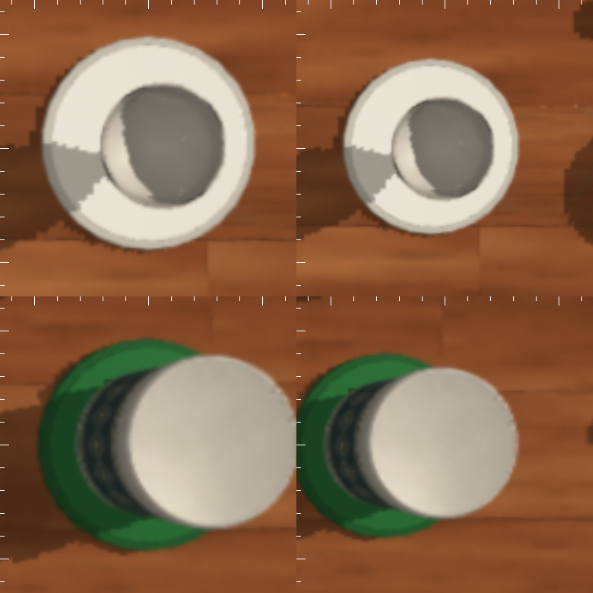

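Request:
{"method": "jog_arm", "body": {
  "deltas": [0.01,0.07,-0.03,0,0.002,0.002,0.01,0.062,-0.1,0,0,0,0,0,-0.1,0,0,0,0,0,-0.1,0,0,0,0,0,0,0,0,0]
}}

```text
time_s: 19.05
position: [0.4411, 0.3325, 0.0843]
orientation: [2.23, 2.2, -0.005]
ft_force: [-0.0, 0.2, -0.7]
gripper_width: 1.005
```

```bash
python3 go.py .4375 .346 .013 90
```

```text
19.05 shift m [-0.0036  0.0135 -0.0713] scaled [-0.012  0.045 -0.238] turn scaled [0.0028 0.0012 0.0044] w 1.0052686192796514 q7 -1.1202140355100105
```

Request:
{"method": "jog_arm", "body": {
  "deltas": [-0.012,0.05,0,0.003,0.001,0.004,-0.003,0.005,-0.07,0,0,0,0,0,-0.07,0,0,0,0,0,-0.04,0,0,0,0,0,0,0,0,0]
}}

```text
time_s: 19.55
position: [0.4406, 0.3525, 0.0365]
orientation: [2.226, 2.217, 0.02]
ft_force: [-0.3, 0.5, -0.9]
gripper_width: 0.997
```

```bash
python3 go.py .4375 .346 .013 90
```

```text
19.55 shift m [-0.0031 -0.0065 -0.0235] scaled [-0.01  -0.022 -0.078] turn scaled [-0.0029  0.0029  0.0012] w 0.9973184714761999 q7 -1.1856638683238758
```

Request:
{"method": "jog_arm", "body": {
  "deltas": [-0.012,-0.022,-0.03,-0.003,0.003,0.001,0,0,-0.035,0,0,0,0,0,-0.015,0,0,0,0,0,0,0,0,0]
}}

```text
time_s: 19.95
position: [0.4385, 0.3468, 0.014]
orientation: [2.222, 2.22, 0.006]
ft_force: [-0.2, 0.6, -0.3]
gripper_width: 0.999
```

```bash
python3 go.py .4375 .346 .013 90
```

```text
19.95 shift m [-0.001  -0.0008 -0.001 ] scaled [-0.003 -0.003 -0.003] turn scaled [-0.0007  0.001   0.0003] w 0.9985410155929659 q7 -1.2021908007582116
```

Request:
{"method": "jog_arm", "body": {
  "deltas": [0,0,0,0,0,0,0,0,0,0,0,0,0,0,0,0,0,0,0,0,0,0,0,0,0,0,0,0,0,0,0,0,0,0,0,0],
  "fingers": 1,
  "grip_force": 30
}}

```text
time_s: 20.55
position: [0.4387, 0.3474, 0.0147]
orientation: [2.222, 2.22, 0.008]
ft_force: [-0.6, -0.2, 0.0]
gripper_width: 0.511
```

```bash
python3 go.py .4375 .346 .013 90
```

```text
20.55 shift m [-0.0012 -0.0014 -0.0017] scaled [-0.004 -0.005 -0.006] turn scaled [-0.001   0.0013  0.0003] w 0.5114918949322241 q7 -1.2020398023822314
```

Request:
{"method": "jog_arm", "body": {
  "deltas": [0,0,0.05,0,0,0,0,0,0.1,0,0,0,0,0,0.12,0,0,0,0,0,0.12,0,0,0,0.01,-0.05,0.06,0,0,0]
}}

```text
time_s: 21.05
position: [0.4383, 0.3328, 0.1552]
orientation: [-2.215, -2.225, -0.0]
ft_force: [0.6, 0.7, -0.2]
gripper_width: 0.514
```

Request:
{"method": "jog_arm", "body": {
  "deltas": [0.012,-0.12,0,0,0,0,0.012,-0.12,0,0,0,0,0.012,-0.12,0,0,0,0,0.012,-0.12,0,0,0,0,0.01,-0.12,0,0,0,0,0,-0.12,0,0,0,0,0,-0.12,0,0,0,0,0,-0.12,0,0,0,0,0,-0.12,0,0,0,0,0,-0.12,0,0,0,0,0,-0.12,0,0,0,0,0,-0.12,0,0,0,0,0,-0.12,0,0,0,0,0,-0.12,0,0,0,0,0,-0.12,0,0,0,0,0,-0.12,0,0,0,0,0,-0.12,0,0,0,0,0,-0.1,0,0,0,0,0,-0.05,0,0,0,0,0,0,0,0,0,0]
}}

```text
time_s: 23.05
position: [0.4548, -0.3449, 0.1822]
orientation: [2.191, 2.221, 0.037]
ft_force: [0.4, -0.3, -0.9]
gripper_width: 0.515
```

```bash
python3 go.py .457 -.365 .0145 90
```

```text
23.05 shift m [ 0.0022 -0.0201 -0.1677] scaled [ 0.007 -0.067 -0.559] turn scaled [-0.0005  0.01   -0.0043] w 0.514572936969905 q7 0.4272617642706367
```

Request:
{"method": "jog_arm", "body": {
  "deltas": [0.007,-0.067,-0.03,0,0.01,-0.004,0,0,-0.12,0,0,0,0,0,-0.12,0,0,0,0,0,-0.1,0,0,0,0,0,-0.04,0,0,0,0,0,0,0,0,0]
}}

```text
time_s: 23.65
position: [0.4616, -0.3544, 0.0608]
orientation: [2.206, 2.235, 0.011]
ft_force: [0.6, 0.8, -0.0]
gripper_width: 0.518
```

```bash
python3 go.py .457 -.365 .0145 90
```

```text
23.65 shift m [-0.0046 -0.0106 -0.0463] scaled [-0.015 -0.035 -0.154] turn scaled [-0.0012  0.0018 -0.0041] w 0.5178308082514707 q7 0.33818278603289675
```

Request:
{"method": "jog_arm", "body": {
  "deltas": [-0.015,-0.035,-0.03,-0.001,0.002,-0.004,0,0,-0.06,0,0,0,0,0,-0.03,0,0,0,0,0,-0.01,0,0,0,0,0,0,0,0,0]
}}

```text
time_s: 24.15
position: [0.4606, -0.3679, 0.0262]
orientation: [2.215, 2.214, 0.0]
ft_force: [-0.1, 0.2, -0.0]
gripper_width: 0.514
```

```bash
python3 go.py .457 -.365 .0145 90
```

```text
24.15 shift m [-0.0036  0.0029 -0.0117] scaled [-0.012  0.01  -0.039] turn scaled [0.0021 0.0022 0.0001] w 0.513771928629269 q7 0.31314965014879864
```

Request:
{"method": "jog_arm", "body": {
  "deltas": [-0.013,0.01,-0.015,0.002,0.002,0,-0.002,0,-0.015,0,0,0,0,0,-0.005,0,0,0,0,0,0,0,0,0]
}}

```text
time_s: 24.55
position: [0.4567, -0.3656, 0.0169]
orientation: [2.22, 2.218, 0.001]
ft_force: [0.7, -0.8, -1.3]
gripper_width: 0.517
```

```bash
python3 go.py .457 -.365 .0145 90
```

```text
24.55 shift m [ 0.0003  0.0006 -0.0024] scaled [ 0.001  0.002 -0.008] turn scaled [0.0007 0.0008 0.0002] w 0.5168896110867955 q7 0.30884329522905285
```

Request:
{"method": "jog_arm", "body": {
  "deltas": [0,0.002,-0.007,0,0,0,0,0,-0.005,0,0,0,0,0,0,0,0,0]
}}

```text
time_s: 24.85
position: [0.4572, -0.3657, 0.0148]
orientation: [2.219, 2.217, -0.001]
ft_force: [-0.2, -0.0, -1.1]
gripper_width: 0.515
```

Request:
{"method": "jog_arm", "body": {
  "deltas": [0,0,0,0,0,0,0,0,0,0,0,0,0,0,0,0,0,0,0,0,0,0,0,0],
  "fingers": 0
}}

```text
time_s: 25.25
position: [0.4576, -0.3657, 0.0148]
orientation: [2.218, 2.217, -0.0]
ft_force: [0.6, -0.0, -0.7]
gripper_width: 1.001
```

Request:
{"method": "jog_arm", "body": {
  "deltas": [0,0,0.05,0,0,0,0,0,0.1,0,0,0,0,0,0.14,0,0,0,0,0.03,0.14,0,0,0.03,0,0.12,0.1,0,0,0.04,0,0.12,0,0,0,0.04,0,0.12,0,0,0,0.04,0,0.1,0,0,0,0.04,0,0,0,0,0,0]
}}

```text
time_s: 26.15
position: [0.4576, -0.2136, 0.1889]
orientation: [1.432, 2.778, -0.005]
ft_force: [0.2, 0.1, 0.2]
gripper_width: 1.002
```

```bash
python3 go.py .4583 -.1925 -.020 124; python3 - <<'E'
from h import *
a=rect([.006,.066],.065,3000,None,(.456,-.364));b=rect([.006,.021],.065,3000,None,(.456,-.193))
cv2.imwrite("pics/by.png",cv2.resize(np.vstack([np.hstack(a),np.hstack(b)]),None,fx=.76,fy=.76))
E
```

```text
26.15 shift m [ 0.0007  0.0211 -0.2089] scaled [ 0.002  0.07  -0.696] turn scaled [ 0.0034  0.0041 -0.0082] w 1.0017442672233494 q7 0.7595304941478705
```

View pics/by.png

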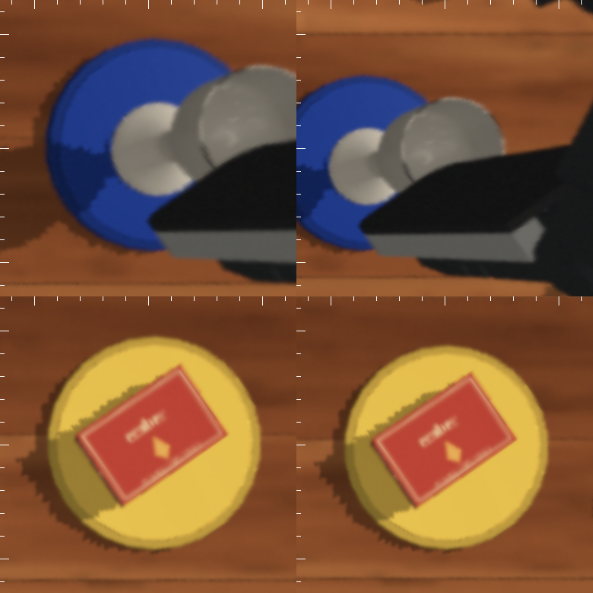

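Request:
{"method": "jog_arm", "body": {
  "deltas": [0.002,0.07,-0.03,0.003,0.004,-0.008,0,0,-0.12,0,0,0,0,0,-0.14,0,0,0,0,0,-0.12,0,0,0,0,0,-0.05,0,0,0,0,0,0,0,0,0]
}}

```text
time_s: 26.85
position: [0.4593, -0.208, 0.0485]
orientation: [1.513, 2.743, -0.011]
ft_force: [0.0, 0.3, 0.4]
gripper_width: 0.999
```

```bash
python3 go.py .458 -.1926 -.008 124
```

```text
26.85 shift m [-0.0013  0.0154 -0.0565] scaled [-0.004  0.051 -0.188] turn scaled [0.0034 0.0015 0.0099] w 0.9990658390564237 q7 0.5181958736530824
```

Request:
{"method": "jog_arm", "body": {
  "deltas": [-0.004,0.05,0,0.003,0.0015,0.01,0,0,-0.05,0,0,0,0,0,-0.05,0,0,0,0,0,-0.02,0,0,0,0,0,0,0,0,0]
}}

```text
time_s: 27.35
position: [0.4609, -0.1949, 0.0134]
orientation: [1.474, 2.766, -0.001]
ft_force: [-0.1, 0.1, 0.6]
gripper_width: 1.0
```

```bash
python3 go.py .458 -.1926 -.008 124
```

```text
27.35 shift m [-0.0029  0.0023 -0.0214] scaled [-0.01   0.008 -0.071] turn scaled [0.0012 0.0019 0.0006] w 1.0003957281590319 q7 0.47512127154433414
```

Request:
{"method": "jog_arm", "body": {
  "deltas": [-0.012,0.008,-0.03,0.001,0.002,0,-0.003,0,-0.03,0,0,0,0,0,-0.015,0,0,0,0,0,0,0,0,0]
}}

```text
time_s: 27.75
position: [0.4569, -0.1928, -0.0098]
orientation: [1.477, 2.77, -0.002]
ft_force: [-0.7, -0.7, -0.0]
gripper_width: 1.002
```

```bash
python3 go.py .458 -.1926 -.008 124
```

```text
27.75 shift m [0.0011 0.0002 0.0018] scaled [0.004 0.001 0.006] turn scaled [0.0006 0.0004 0.0007] w 1.0019934153229104 q7 0.44190442509514016
```

Request:
{"method": "jog_arm", "body": {
  "deltas": [0.004,0,0.008,0,0,0,0,0,0,0,0,0,0,0,0,0,0,0,0,0,0,0,0,0,0,0,0,0,0,0,0,0,0,0,0,0,0,0,0,0,0,0,0,0,0,0,0,0],
  "fingers": 1,
  "grip_force": 25
}}

```text
time_s: 28.55
position: [0.4591, -0.1932, -0.0063]
orientation: [1.476, 2.768, -0.001]
ft_force: [-0.1, -0.1, 0.2]
gripper_width: 0.43
```

```bash
python3 go.py .458 -.1926 -.008 124
```

```text
28.55 shift m [-0.0011  0.0006 -0.0017] scaled [-0.004  0.002 -0.006] turn scaled [0.0009 0.001  0.0008] w 0.4302350698715415 q7 0.44538857337390675
```

Request:
{"method": "jog_arm", "body": {
  "deltas": [0,0,0.04,0,0,0,0,0,0.1,0,0,0,0,0,0.14,0,0,0,0,0.05,0.12,0,0,0,0,0.12,0,0,0,0,0,0.12,0,0,0,0,0,0.12,0,0,0,0,0,0.12,0,0,0,0,0,0.12,0,0,0,0,0,0.12,0,0,0,0,0,0.12,0,0,0,0,0,0.12,0,0,0,0,-0.01,0.12,0,0,0,0,-0.01,0.12,0,0,0,0,-0.01,0.12,0,0,0,0,-0.01,0.12,0,0,0,0,-0.01,0.12,0,0,0,0,-0.01,0.1,0,0,0,0,0,0.05,0,0,0,0,0,0,0,0,0,0]
}}

```text
time_s: 30.55
position: [0.4359, 0.3564, 0.1354]
orientation: [1.475, 2.755, 0.012]
ft_force: [0.3, -0.3, 0.1]
gripper_width: 0.432
```

```bash
python3 go.py .4388 .345 -.005 124
```

```text
30.55 shift m [ 0.0029 -0.0114 -0.1404] scaled [ 0.01  -0.038 -0.468] turn scaled [0.0004 0.0057 0.0017] w 0.4315387431272005 q7 -0.5494117925847645
```

Request:
{"method": "jog_arm", "body": {
  "deltas": [0.01,-0.038,0,0,0.006,0.002,0,0,-0.12,0,0,0,0,0,-0.13,0,0,0,0,0,-0.07,0,0,0,0,0,0,0,0,0]
}}

```text
time_s: 31.05
position: [0.441, 0.3399, 0.0404]
orientation: [1.476, 2.768, -0.001]
ft_force: [0.5, -0.4, -1.4]
gripper_width: 0.427
```

```bash
python3 go.py .4388 .345 -.005 124
```

```text
31.05 shift m [-0.0022  0.0051 -0.0454] scaled [-0.007  0.017 -0.151] turn scaled [0.0009 0.0012 0.0007] w 0.42707948064224577 q7 -0.6092064490743853
```

Request:
{"method": "jog_arm", "body": {
  "deltas": [-0.007,0.017,-0.04,0.001,0.001,0,0,0,-0.06,0,0,0,0,0,-0.03,0,0,0,0,0,0,0,0,0]
}}

```text
time_s: 31.45
position: [0.4414, 0.3451, 0.0035]
orientation: [1.481, 2.767, 0.009]
ft_force: [0.1, -0.4, -0.5]
gripper_width: 0.429
```

```bash
python3 go.py .4388 .345 -.005 124
```

```text
31.45 shift m [-0.0026 -0.0001 -0.0085] scaled [-0.009 -0.    -0.028] turn scaled [-0.0011  0.0016  0.0017] w 0.4286881495149228 q7 -0.6590188546558958
```

Request:
{"method": "jog_arm", "body": {
  "deltas": [-0.011,0,-0.015,-0.001,0.002,0.002,0,0,-0.014,0,0,0,0,0,-0.004,0,0,0,0,0,0,0,0,0]
}}

```text
time_s: 31.85
position: [0.4389, 0.3465, -0.0048]
orientation: [-1.473, -2.775, -0.005]
ft_force: [-1.3, -0.0, 0.2]
gripper_width: 0.426
```

```bash
python3 go.py .4388 .345 -.006 124
```

```text
31.85 shift m [-0.0001 -0.0015 -0.0012] scaled [-0.    -0.005 -0.004] turn scaled [-0.0009  0.0004 -0.0004] w 0.4264704874267076 q7 -0.6645045782708663
```

Request:
{"method": "jog_arm", "body": {
  "deltas": [0,-0.005,-0.003,0,0,0,0,0,0,0,0,0]
}}

```text
time_s: 32.05
position: [0.4392, 0.3452, -0.0053]
orientation: [1.473, 2.775, 0.006]
ft_force: [-0.4, -0.4, 0.1]
gripper_width: 0.433
```

Request:
{"method": "jog_arm", "body": {
  "deltas": [0,0,0,0,0,0,0,0,0,0,0,0,0,0,0,0,0,0,0,0,0,0,0,0],
  "fingers": 0
}}

```text
time_s: 32.45
position: [0.4395, 0.3454, -0.0049]
orientation: [1.473, 2.774, 0.007]
ft_force: [-0.3, -0.3, -0.1]
gripper_width: 1.001
```

Request:
{"method": "jog_arm", "body": {
  "deltas": [0,0,0.05,0,0,0,0,0,0.1,0,0,0,0,0,0.14,0,0,0,0,0,0.14,0,0,-0.03,0,0,0.14,0,0,-0.03,0,0,0,0,0,0]
}}

```text
time_s: 33.05
position: [0.4372, 0.3456, 0.1764]
orientation: [-1.732, -2.618, -0.009]
ft_force: [-0.4, 1.4, 0.8]
gripper_width: 1.004
```

```bash
python3 - <<'E'
from h import *
print(status.observe()["time_s"],status.observe()["position"])
rect([.006,.021],.065,3000,"white2",(.437,.345))
E
```

```text
33.05 [0.4371605  0.34558658 0.17644178]
```

Request:
{"method": "jog_arm", "body": {
  "deltas": [0.01,-0.12,0,0,0,-0.03,0.01,-0.12,0,0,0,-0.03,0.01,-0.12,0,0,0,-0.03,0.01,-0.12,0,0,0,-0.03,0.01,-0.12,0,0,0,0,0.01,-0.12,0,0,0,0,0.01,-0.12,0,0,0,0,0,-0.12,0,0,0,0,0,-0.08,0,0,0,0,0,-0.04,0,0,0,0,0,0,0,0,0,0]
}}

```text
time_s: 34.2
position: [0.446, 0.0064, 0.1688]
orientation: [-2.188, -2.236, 0.014]
ft_force: [-0.3, 0.1, 0.2]
gripper_width: 1.0
```

```bash
python3 go.py .460 .006 .005 90; python3 - <<'E'
from h import *
a=rect([.006,.05],.065,3000,None,(.459,.007))
cv2.imwrite("pics/wb.png",cv2.resize(np.vstack([cv2.imread("pics/white2.png"),np.hstack(a)]),None,fx=.76,fy=.76))
E
```

```text
34.2 shift m [ 0.014  -0.0004 -0.1638] scaled [ 0.047 -0.001 -0.546] turn scaled [-0.0011 -0.005  -0.0069] w 1.0003418819884164 q7 -0.2221233270946298
```

View pics/wb.png

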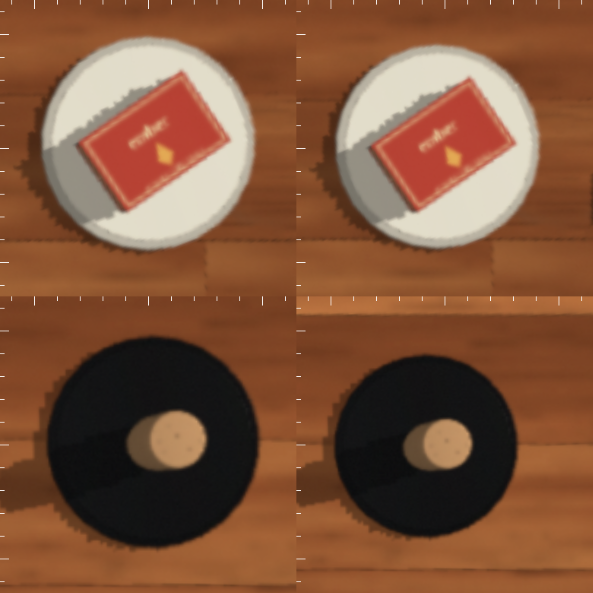

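Match box is on white at (.4386,.346), which is centred. The cork is at (.4595,.006) on black.

Request:
{"method": "jog_arm", "body": {
  "deltas": [0.045,0,0,-0.001,-0.005,-0.007,0,0,-0.12,0,0,0,0,0,-0.14,0,0,0,0,0,-0.1,0,0,0,0,0,0,0,0,0]
}}

```text
time_s: 34.75
position: [0.4603, 0.0144, 0.0585]
orientation: [2.21, 2.233, 0.009]
ft_force: [-0.9, 0.6, -0.9]
gripper_width: 0.999
```

```bash
python3 go.py .4595 .006 .0 90
```

```text
34.75 shift m [-0.0008 -0.0084 -0.0585] scaled [-0.003 -0.028 -0.195] turn scaled [-0.0012  0.0013 -0.0033] w 0.9986104298505762 q7 -0.4097392138298577
```

Request:
{"method": "jog_arm", "body": {
  "deltas": [-0.003,-0.028,-0.03,-0.001,0.001,-0.003,-0.003,0,-0.06,0,0,0,-0.003,0,-0.06,0,0,0,0,0,-0.02,0,0,0,0,0,0,0,0,0]
}}

```text
time_s: 35.25
position: [0.4617, 0.0075, 0.0101]
orientation: [2.213, 2.221, 0.011]
ft_force: [0.6, -0.4, -0.3]
gripper_width: 0.999
```

```bash
python3 go.py .4595 .006 .0 90
```

```text
35.25 shift m [-0.0022 -0.0015 -0.0101] scaled [-0.007 -0.005 -0.034] turn scaled [-0.0003  0.0028 -0.0012] w 0.9992767853767539 q7 -0.4814538916281688
```

Request:
{"method": "jog_arm", "body": {
  "deltas": [-0.008,-0.005,-0.02,0,0.003,-0.001,-0.002,0,-0.018,0,0,0,0,0,0,0,0,0]
}}

```text
time_s: 35.55
position: [0.4607, 0.0058, 0.0003]
orientation: [2.22, 2.219, 0.005]
ft_force: [0.5, -0.5, 1.2]
gripper_width: 1.001
```

Request:
{"method": "jog_arm", "body": {
  "deltas": [0,0,0,0,0,0,0,0,0,0,0,0,0,0,0,0,0,0,0,0,0,0,0,0,0,0,0,0,0,0,0,0,0,0,0,0,0,0,0,0,0,0,0,0,0,0,0,0],
  "fingers": 1,
  "grip_force": 25
}}

```text
time_s: 36.35
position: [0.4614, 0.0058, 0.0012]
orientation: [2.219, 2.219, 0.007]
ft_force: [0.4, 0.0, 0.4]
gripper_width: 0.257
```

```bash
python3 go.py .4595 .006 .0 90
```

```text
36.35 shift m [-0.0019  0.0002 -0.0012] scaled [-0.006  0.001 -0.004] turn scaled [-0.0002  0.0018  0.0001] w 0.2571668133175413 q7 -0.4933918630026581
```

Request:
{"method": "jog_arm", "body": {
  "deltas": [0,0,0.05,0,0,0,0,0,0.1,0,0,0,0,0,0.12,0,0,0,0,-0.05,0.06,0,0,0,0,-0.12,0,0,0,0,0,-0.12,0,0,0,0,0,-0.12,0,0,0,0,0,-0.12,0,0,0,0,0,-0.1,0,0,0,0,0,0,0,0,0,0]
}}

```text
time_s: 37.35
position: [0.4598, -0.1891, 0.1047]
orientation: [2.212, 2.224, 0.007]
ft_force: [-0.9, 0.3, -0.5]
gripper_width: 0.262
```

```bash
python3 go.py .457 -.195 .0015 90
```

```text
37.35 shift m [-0.0028 -0.0059 -0.1032] scaled [-0.009 -0.02  -0.344] turn scaled [ 0.0002  0.0022 -0.0018] w 0.2619128894043115 q7 0.08805452130140945
```

Request:
{"method": "jog_arm", "body": {
  "deltas": [-0.009,-0.02,-0.04,0,0.002,-0.002,0,0,-0.1,0,0,0,0,0,-0.1,0,0,0,0,0,-0.03,0,0,0,0,0,0,0,0,0]
}}

```text
time_s: 37.85
position: [0.4563, -0.1929, 0.0196]
orientation: [-2.22, -2.223, 0.0]
ft_force: [-0.2, 0.3, 0.0]
gripper_width: 0.262
```

```bash
python3 go.py .457 -.195 .0015 90
```

```text
37.85 shift m [ 0.0007 -0.0021 -0.0181] scaled [ 0.002 -0.007 -0.06 ] turn scaled [-0.0001 -0.0001 -0.0005] w 0.2618877972753602 q7 -0.002966651696945344
```

Request:
{"method": "jog_arm", "body": {
  "deltas": [0.002,-0.008,-0.03,0,0,0,0,0,-0.02,0,0,0,0,0,0,0,0,0]
}}

```text
time_s: 38.15
position: [0.4584, -0.1946, 0.005]
orientation: [2.216, 2.224, 0.002]
ft_force: [0.5, 0.3, 0.1]
gripper_width: 0.259
```

```bash
python3 go.py .457 -.195 .0015 90
```

```text
38.15 shift m [-0.0014 -0.0004 -0.0035] scaled [-0.005 -0.001 -0.012] turn scaled [ 0.0001  0.0007 -0.0011] w 0.25859345099229364 q7 -0.016755396504417316
```

Request:
{"method": "jog_arm", "body": {
  "deltas": [-0.005,0,-0.008,0,0,0,0,0,-0.004,0,0,0,0,0,0,0,0,0]
}}

```text
time_s: 38.45
position: [0.4579, -0.195, 0.0025]
orientation: [2.214, 2.222, 0.004]
ft_force: [0.1, 0.0, 0.2]
gripper_width: 0.26
```

```bash
python3 go.py .457 -.195 .0012 90
```

```text
38.45 shift m [-0.0009  0.     -0.0013] scaled [-0.003  0.    -0.004] turn scaled [ 0.0005  0.0015 -0.0011] w 0.25999796330345626 q7 -0.020550390966228762
```

Request:
{"method": "jog_arm", "body": {
  "deltas": [-0.003,0,-0.006,0,0,0,0,0,0,0,0,0]
}}

```text
time_s: 38.65
position: [0.4577, -0.1953, 0.0014]
orientation: [2.213, 2.221, 0.005]
ft_force: [-0.3, 0.3, -0.0]
gripper_width: 0.259
```

Request:
{"method": "jog_arm", "body": {
  "deltas": [0,0,0,0,0,0,0,0,0,0,0,0,0,0,0,0,0,0,0,0,0,0,0,0,0,0,0,0,0,0],
  "fingers": 0
}}

```text
time_s: 39.15
position: [0.4576, -0.1955, 0.0013]
orientation: [2.213, 2.22, 0.005]
ft_force: [-0.2, -0.5, 0.2]
gripper_width: 0.999
```

Request:
{"method": "jog_arm", "body": {
  "deltas": [0,0,0.04,0,0,0,0,0,0.1,0,0,0,0,0,0.14,0,0,0,0,0,0.14,0,0,0,0,0,0.14,0,0,0,0,-0.1,0,0,0,0,0,-0.12,0,0,0,0,0,-0.12,0,0,0,0,0,-0.05,0,0,0,0,0,0,0,0,0,0]
}}

```text
time_s: 40.15
position: [0.4569, -0.313, 0.1854]
orientation: [2.201, 2.223, 0.007]
ft_force: [0.0, 0.1, -0.6]
gripper_width: 0.993
```

```bash
python3 - <<'E'
from h import *
print(status.observe()["time_s"],status.observe()["position"])
a=rect([.006,.05],.065,3000,None,(.456,-.193));b=rect([.006,.066],.065,3000,None,(.456,-.364))
cv2.imwrite("pics/yb2.png",cv2.resize(np.vstack([np.hstack(a),np.hstack(b)]),None,fx=.76,fy=.76))
cv2.imwrite("pics/fs.png",get_image("scene"))
E
```

```text
40.15 [ 0.45686486 -0.31299965  0.18542213]
```

View pics/yb2.png

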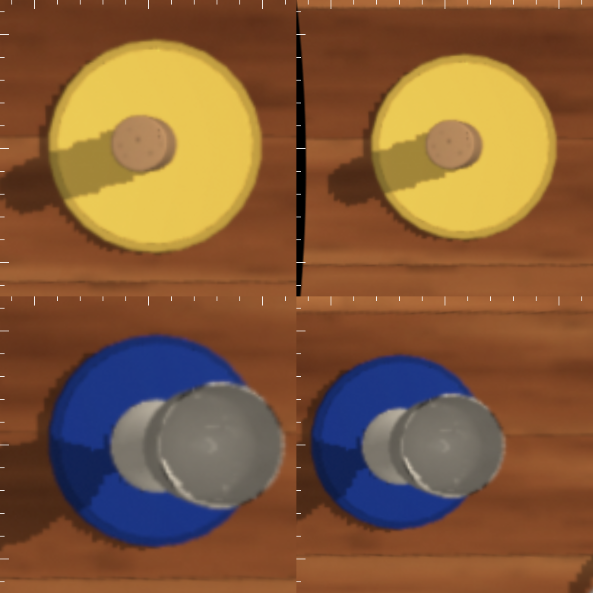

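View pics/fs.png

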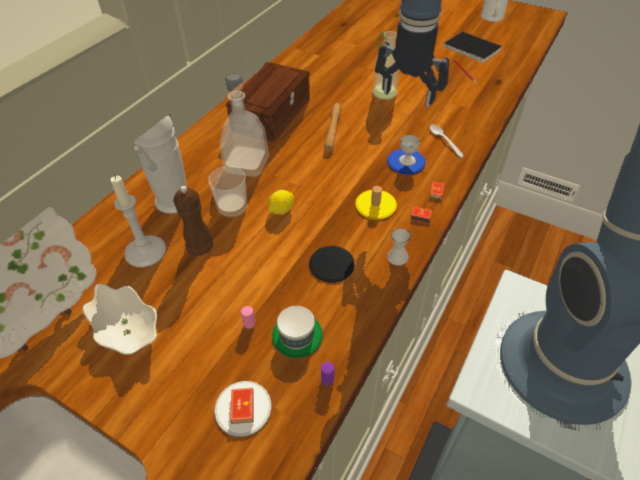

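```bash
python3 -c "
from bench import finish_job;print(finish_job())"
```

```text
the job is handed in; nothing more can be done
None
```

I moved all four things onto their own coasters and handed the job in at about 40 s of the 125 s allowed. I parked the cork on black, then moved the tin to green, the egg cup to blue, the match box to white, and finally the cork to yellow.

**Last checks:** all four stand upright and have been let go. The lemon looks untouched, black is empty, and the arm is clear. These are the measured offsets from each coaster's centre:

| Thing | Coaster | Offset from centre |
|---|---|---|
| Polish tin | green | about 2 mm |
| Egg cup | blue | about 2.5 mm |
| Match box | white | about 1 mm |
| Wine cork | yellow | about 1 mm |

I measured the tin and match box right after placing them; the final scene picture shows both still in place.

**What went wrong or disagreed:**
- **Fingertip height:** the shut fingertips sat about 15 mm above the reported TCP height, not 14 mm ahead of it as the tool description says.
- **First tin grasp:** because of that, my first grasp shut just over the tin's lid. The tin did not move, and I lowered the later grasps to suit.
- **Force while parking the cork:** I pressed it down with about 28 N for a moment, below the 40 N limit, and it stayed upright.

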